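# Slide the brass plate under the punch bridge and press the punch

### The job

Push the rectangular brass plate with the fingertips along the bench, in at the flared mouth and under the low bridge of the punch jig, until its leading end is home against the stop behind the bridge; keep it flat on the bench all the way, never tipping or lifting it. Then press the plunger on top of the bridge fully down and let it come back up. Leave everything else on the bench where it is.

Things in the scene. Friction and masses are not known exactly. Their poses are not given: they have to be found in the camera images.
- plate: loose rectangular brass plate lying flat, 100 mm long (own x) x 64 mm wide (own y) x 10 mm thick, about 0.5 kg, with shallow cross lines on top; the same either way round. Origin at the centre of its underside, z up
- jig: steel hand punch jig fixed to the bench, 154 mm wide over its feet. Origin on the bench, mid-lane; own x runs along the lane from mouth to stop, y across, z up. Lane (floor is the bench) 70 mm wide between 13 mm high cheeks from x=-22 to +62 mm. The bridge crosses it from x=-15 to +35 mm, underside 13 mm, top 27 mm up. With the plate home, their origins coincide
- jig_mouth (a point): middle of the jig's open mouth on the bench, at x = -39 mm of the jig. Lead-ins flare 23 degrees a side, from 70 mm at x = -22 mm to about 84 mm here, 13 mm high. 10 mm of the plate still stand out in front of here when it is home
- jig_stop (a point): middle of the stop's face at bench level, at x = +50 mm of the jig: a 20 mm high, 12 mm thick steel bar across the lane behind the bridge
- plunger (a joint): spring plunger on top of the bridge, slides straight down: 0 is up, 0.008 m is fully down (about 6 N); it springs back when let go
- plunger_top (a point): centre of the plunger's flat round cap (30 mm across), on its upper face, 52 mm above the bench when up; it lies at x = +10 mm, y = 0 of the jig
- disc: bystander: plain brass disc lying flat, 40 mm across, 6 mm thick; origin at the centre of its underside
- bezel: bystander: brass ring lying flat, 36 mm across outside, 12 mm high; origin at the centre of its underside
- paint_a: bystander: small paint bottle, 30 mm across, 75 mm tall, standing beside the jig; origin under its centre
- paint_b: bystander: second small paint bottle, 30 mm across, 75 mm tall, standing on the right of the bench; origin under its centre
- mandrel: bystander: tapered wooden bracelet mandrel, standing, 60 mm across at the foot, 210 mm tall; origin under its centre
- clamp: bystander: X-shaped spring clamp lying flat, about 105 x 50 mm, 20 mm high; origin at the centre of its underside
- round_blank: bystander: round steel blank lying flat, 48 mm across, 8 mm thick; origin at the centre of its underside
Things that resemble listed ones, but are neither listed nor needed, are in the scene too. Leave any purple look-alike of the jig alone. There is more than one size of the plate; the one meant has the size given above.

How it is judged:
By the outcome, as a careful person would: the job done as asked, in the order asked, and still so for the second after the job is handed in, with the robot touching nothing.
It also fails if it takes over 64 s, if anything falls off the work surface, if the arm or the gripper's body presses on something with over 40 N, if the wrist force passes 120 N, or if a joint passes its speed limit or range.

### The arm

A 6-joint arm with a two-finger parallel gripper is mounted at the origin on the work surface. World frame = base frame: x ahead of the robot, y to its left, z up, the work surface at z = 0. Lengths are in m, angles in rad, forces in N, time in s.
With the tool pointing down it reaches from about 0.375 to 0.975 m from the base axis. Payload 3.8 kg.
Tool frame: the origin (TCP) lies between the finger pads; the fingertips stand 19 mm ahead of it and the grasp point (between the pads) is the TCP (r.tip_extent is the distance from the TCP to the fingertips, in m); z points along the fingers, y is the line along which they close (so a half turn about z gives the same grasp; the last joint's range is limited). The gripper opens to 85 mm and grips with 20 to 120 N. Pads are 22 mm wide; open, the fingers measure 114 mm over their backs; the gripper's body (76 mm by 85 mm) begins 54 mm behind the grasp point. The pads swing forward as they close: fully open they stand 13 mm farther back than shut.
Start: joints at [1.218, 0.264, 1.604, -0, 1.274, -0.037], TCP at [0.21, 0.642, 0.25] pointing down, gripper open.
Joint ranges: [-2.63, 2.63], [-0.94, 2.18], [0.31, 2.57], [-1.31, 4.45], [0, 2.66], [-2.55, 2.55]. Speed limits (rad/s): [2.57, 2.57, 3.14, 3.14, 3.14, 3.14].

### API

Orientations are given as a unit quaternion [w, x, y, z].
In Python, from workcell import r, eyes, close_job gives the robot as it stands. The module is installed in compiled form; this text tells all that it offers.
- The arm moves only by the tool jog_arm, never from a script. Its argument "moves" is a list of rows, each an object of numbers: "fingers": the finger opening in m, from 0 to 0.0854; "tx", "ty", "tz": the shift along the world's x, y, z in m; "wx", "wy", "wz": the turn, a rotation vector about the world's x, y, z in degrees. In form: [{"fingers": .., "tx": .., "ty": .., "tz": .., "wx": .., "wy": .., "wz": ..}, ...]. A call has 1 to 8 rows; each row shifts and turns the commanded pose from where the row before left it; what a row does not reach is not made up. A row lasts 1/10 s, in which the tool goes at most 50 mm and 8.59 degrees, less where a joint would pass 70% of its speed; a pose out of reach is approached as far as the arm can. A call is refused whole if a number of a shift passes 0.05 or a number of a turn 8.59, either way. A call with a gripper value outside its range is refused whole. The fingers move at their own pace and stop on an object; "grip_force" is the grip in N (left out, the last holds). Time passes only in rows, so rows that do not move let the fingers close. It gives the time, the measured TCP pose, the force, the opening and the grip force at its end, in the units of the state.
- r.sense(): the state, without advancing time (a new reading comes with each control period).
- eyes.grab_frame(name): name is "scene" or "top"; returns a dict with "img" (384x512x3 uint8, red, green, blue), "range_z" (384x512 float32, m along the optical axis (not along the pixel's ray), 0 where there is no reading), "fx", "fy", "cx", "cy" (pixels), "pose" (4x4, takes a point from camera to world coordinates). Camera axes: x right, y up, looking along -z (the intrinsics and any distortion apply to the point x, -y, -z); pixel columns grow to the right and rows downward; lengths in m; the calibration is good to about 2 mm. A picture is of the moment at which its call begins.
- close_job(): hands the job in; it is judged then, once.
The state is a dict: "t": time; "qpos": joint angles; "qvel": joint speeds; "tau": joint torques, N m; "eef_pos": TCP position; "orientation": TCP orientation; "force": force on the tool from outside, world axes, zero at the start; "ft_torque": the same for the moment, N m; "grip_width": opening from 0.0 (shut) to 1.0 (fully open); "grip_force": force on a finger pad.
Only numpy, scipy, OpenCV 4.12 (cv2) and the standard library are available. Lean on these libraries where they do the work, as an engineer would, in place of code of your own. Each camera call takes 0.05 s, during which the arm holds its last target. There are 200 camera calls.

## Working session

There is one attempt and no reset: what is moved stays moved. The work goes in short steps, Python scripts to look and compute and a tool call to move; the robot and the scene stay as the last step left them, time stands still between calls to the robot, and variables do not carry over. Pictures are saved under pics/ and viewed, at most 10 in all, crops included, and the job is handed in when it is done.

Besides the shell and the picture viewer there is one more tool, called after "Call:" by a JSON object that holds its "fn" and its "kwargs". jog_arm: Moves the arm, as the interface text tells. Its arguments: {"type":"object","properties":{"moves":{"type":"array"},"grip_force":{"type":"number"}},"required":["moves"]}

```bash
mkdir -p pics
cat > h.py <<'E'
import numpy as np, cv2
from workcell import r, eyes, close_job
def grab(n):
    f=eyes.grab_frame(n); np.savez(f'{n}.npz',**f); return f
def world(f,u,v):
    u=np.asarray(u,float);v=np.asarray(v,float)
    z=np.asarray(f['range_z'])[v.round().astype(int),u.round().astype(int)]
    p=np.stack([(u-f['cx'])/f['fx']*z,-(v-f['cy'])/f['fy']*z,-z,np.ones_like(z)],-1)
    return (p@np.asarray(f['pose']).T)[...,:3]
def save(img,name): cv2.imwrite('pics/'+name,cv2.cvtColor(img,cv2.COLOR_RGB2BGR))
E
python3 - <<'E'
from h import *
for n in('top','scene'):
    f=grab(n); save(cv2.resize(f['img'],(800,600),interpolation=cv2.INTER_CUBIC),n+'1.png'); print(n,f['fx'],f['cx'],f['cy'],np.round(f['pose'],3).tolist(), [k for k in f])
print(r.sense())
E
```

```text
top 481.80447212241876 254.67926081734683 196.83460496259443 [[0.001, 0.998, -0.067, 0.484], [-1.0, 0.002, 0.017, -0.007], [0.017, 0.067, 0.998, 1.245], [0.0, 0.0, 0.0, 1.0]] ['img', 'range_z', 'fx', 'fy', 'cx', 'cy', 'pose']
scene 436.54487448516534 258.36210279522714 189.66804416636407 [[0.844, -0.449, 0.292, 0.884], [0.536, 0.718, -0.445, -0.509], [-0.01, 0.532, 0.847, 1.039], [0.0, 0.0, 0.0, 1.0]] ['img', 'range_z', 'fx', 'fy', 'cx', 'cy', 'pose']
{'t': 0.1, 'qpos': array([ 1.21810897e+00,  2.64719287e-01,  1.60525110e+00,  2.52769035e-06,
        1.27372504e+00, -3.68797360e-02]), 'qvel': array([ 0.00129522, -0.00100358, -0.0036706 , -0.0009358 ,  0.00120425,
       -0.00097277]), 'tau': array([-3.77836986e-04, -5.16711652e+01, -3.68591344e+01, -1.04387436e-04,
        6.28773705e-03,  1.78463051e-05]), 'eef_pos': array([0.20941269, 0.64102553, 0.24905117]), 'orientation': array([-2.04685747e-04,  1.57248721e-01,  9.87558471e-01, -1.03127176e-03]), 'force': array([-0.63051236,  0.77560643,  0.63573241]), 'ft_torque': array([-0.0068438 , -0.03568703,  0.02156202]), 'grip_force': 0.0, 'grip_width': 0.9998230519299288}
```

View pics/top1.png

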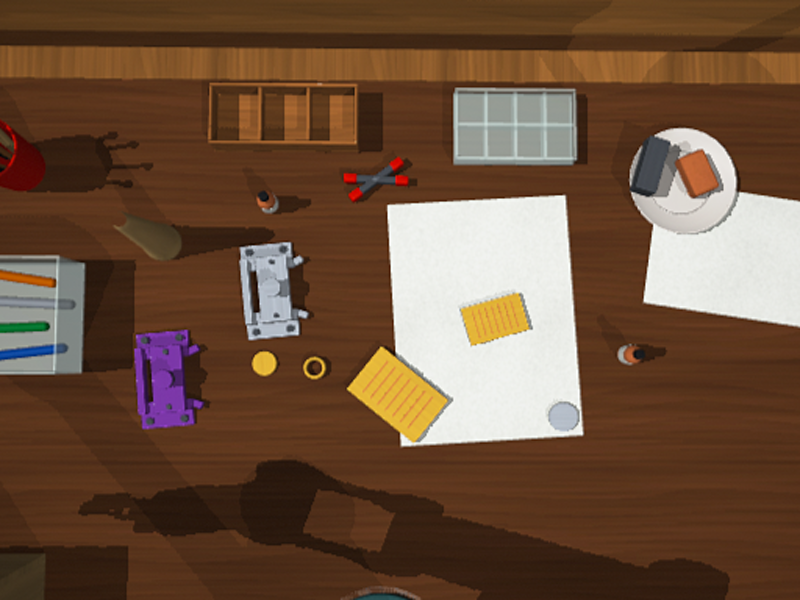

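View pics/scene1.png

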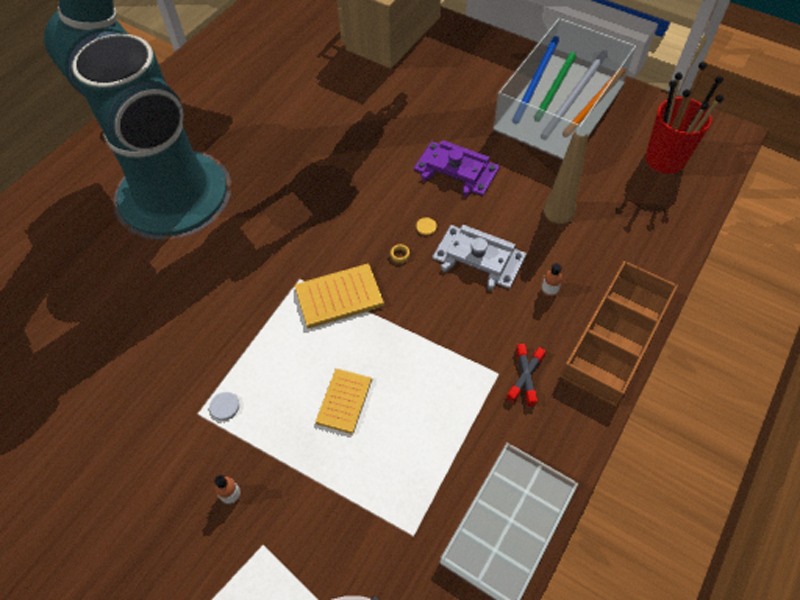

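Top picture (800x600): the grey jig is at (270,290) with its mouth pegs on the right (about 300,260 and 305,315), and the purple look-alike is at (167,378). There are two plate candidates, a small one at (496,318) and a large one at (400,393). The disc is at (264,363), the bezel at (314,367) and the bottles at (267,202) and (630,354). I'll measure both plates and enlarge the jig and plate area.

Run:
```python
from h import *
f=dict(np.load('top.npz')); im=f['img']
hsv=cv2.cvtColor(im,cv2.COLOR_RGB2HSV)
m=((hsv[...,0]>15)&(hsv[...,0]<32)&(hsv[...,1]>150)&(hsv[...,2]>120)).astype(np.uint8)
m=cv2.morphologyEx(m,cv2.MORPH_CLOSE,np.ones((5,5)))
n,l,s,c=cv2.connectedComponentsWithStats(m)
for i in range(1,n):
    if s[i,4]<60: continue
    v,u=np.nonzero(l==i); P=world(f,u,v)
    (cx,cy),(w,h),a=cv2.minAreaRect((P[:,:2]*1000).astype(np.float32))
    print(c[i].round(1),s[i,4],'ctr',round(cx,1),round(cy,1),'size',round(w,1),round(h,1),'ang',round(a,1),'z',np.median(P[:,2]).round(4))
x0,y0,x1,y1=140,140,345,290
save(cv2.resize(im[y0:y1,x0:x1],None,fx=3.9,fy=3.9,interpolation=cv2.INTER_CUBIC),'crop1.png')
# jig height map
vv,uu=np.mgrid[145:230,145:210]; P=world(f,uu,vv)
z=P[...,2]
for lo,hi in((.008,.018),(.018,.023),(.023,.032),(.046,.06)):
    k=(z>lo)&(z<hi); print(lo,k.sum(),(P[k].mean(0)*1000).round(1), (P[k].min(0)*1000).round(0),(P[k].max(0)*1000).round(0))
zz=np.clip(z*1000/60*255,0,255).astype(np.uint8)
save(cv2.resize(cv2.applyColorMap(zz,cv2.COLORMAP_JET),None,fx=7,fy=7,interpolation=cv2.INTER_NEAREST),'z1.png')
```

```text
[316.4 203.9] 915 ctr 529.1 -119.1 size 62.3 241.0 ang 16.1 z 0.0094
[253.6 252.1] 1980 ctr 424.5 -25.5 size 142.3 92.2 ang 50.8 z 0.0138
[168.6 232.2] 198 ctr 475.3 103.1 size 38.5 219.5 ang 0.2 z 0.0058
[200.4 235.1] 91 ctr 468.7 110.7 size 34.1 35.9 ang 88.9 z 0.0105
0.008 386 [587.3 181.   12.1] [484. 101.   8.] [672. 232.  18.]
0.018 200 [595.  205.8  20.5] [540. 142.  18.] [652. 232.  23.]
0.023 675 [596.2 176.   26.8] [542. 146.  23.] [651. 229.  32.]
0.046 115 [597.2 174.9  51.6] [583. 161.  46.] [611. 188.  56.]
```

View pics/crop1.png

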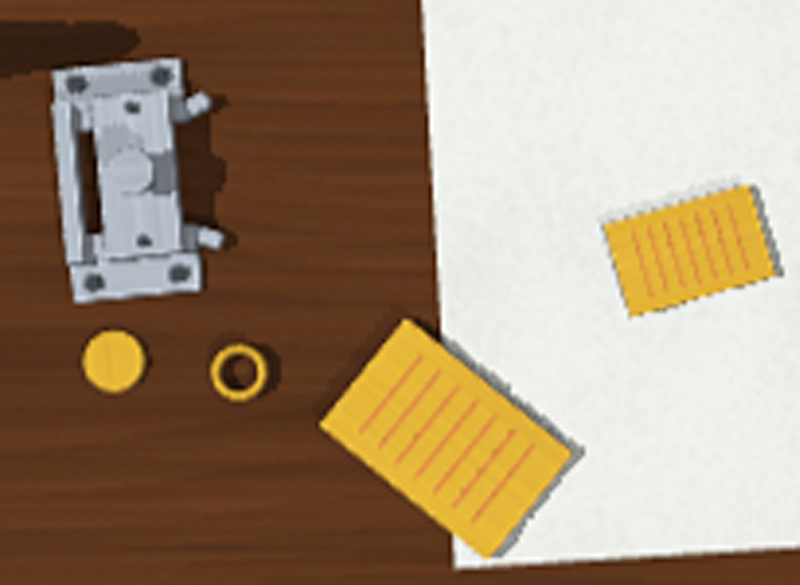

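View pics/z1.png

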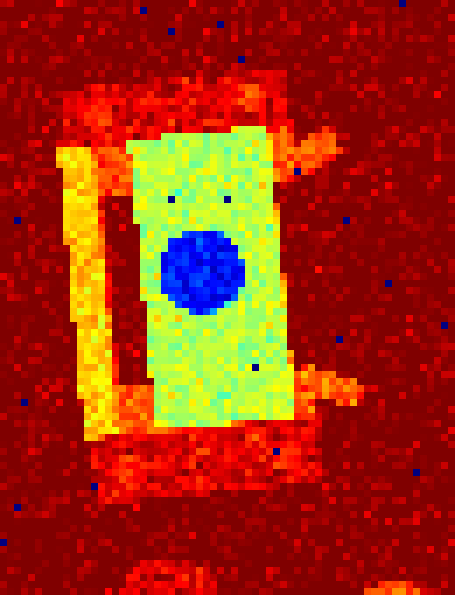

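The crop shows two brass plates: the small one at crop (692,250) measures about 100x62 mm and 10 mm high, so it is the one meant. The large one at (452,438) is 142x92 mm and 14 mm high, so it is the decoy. The grey jig's flared mouth faces right, with lead-ins at crop (198,105) and (210,238), and the stop bar is at its left. The height map agrees with this. Next I'll fit precise poses.

```bash
cat >> h.py <<'E'
def onplane(f,uv,z):
    uv=np.asarray(uv,float); P=np.asarray(f['pose'])
    d=np.stack([(uv[:,0]-f['cx'])/f['fx'],-(uv[:,1]-f['cy'])/f['fy'],-np.ones(len(uv))],-1)@P[:3,:3].T
    return (P[:3,3]+d*((z-P[2,3])/d[:,2])[:,None])[:,:2]
def plate(f,box=None):
    hsv=cv2.cvtColor(cv2.resize(f['img'],None,fx=4,fy=4,interpolation=cv2.INTER_CUBIC),cv2.COLOR_RGB2HSV)
    m=((hsv[...,0]>12)&(hsv[...,0]<32)&(hsv[...,1]>130)&(hsv[...,2]>120)).astype(np.uint8)
    m=cv2.morphologyEx(m,cv2.MORPH_CLOSE,np.ones((15,15))); m=cv2.morphologyEx(m,cv2.MORPH_OPEN,np.ones((9,9)))
    cs,_=cv2.findContours(m,cv2.RETR_EXTERNAL,cv2.CHAIN_APPROX_NONE); out=[]
    for c in cs:
        if cv2.contourArea(c)<3000: continue
        p=onplane(f,(c[:,0]+.5)/4-.5,.010)*1000
        (x,y),(w,h),a=cv2.minAreaRect(p.astype(np.float32))
        out.append([round(t,1) for t in(x,y,w,h,a)])
    return out
E
python3 - <<'E'
from h import *
f=dict(np.load('top.npz')); print(plate(f))
f2=dict(np.load('scene.npz')); print('scene',plate(f2))
for F,(a,b,c,d) in((f,(145,230,145,210)),(f2,(130,190,265,345))):
    vv,uu=np.mgrid[a:b,c:d]; P=world(F,uu,vv); z=P[...,2]
    for lo,hi,zz in((.0235,.031,.027),(.046,.058,.052),(.0165,.0235,.020)):
        k=((z>lo)&(z<hi)).astype(np.uint8)
        if zz>.022: k=cv2.morphologyEx(k,cv2.MORPH_CLOSE,np.ones((5,5)) if zz<.05 else np.ones((3,3)))
        k=cv2.morphologyEx(k,cv2.MORPH_OPEN,np.ones((3,3)))
        n,l,s,_=cv2.connectedComponentsWithStats(k); i=1+np.argmax(s[1:,4]); v,u=np.nonzero(l==i)
        uv=np.stack([u+c,v+a],-1); p=onplane(F,uv,zz)*1000
        print(zz,len(u),p.mean(0).round(1),[np.round(t,1) for t in cv2.minAreaRect(p.astype(np.float32))], 'meanz',P[v,u,2].mean().round(4))
E
```

```text
[[475.7, 191.9, 40.0, 40.1, 0.1], [425.4, -25.5, 142.1, 92.2, 51.0], [548.9, -186.7, 63.0, 99.8, 16.0], [881.9, 103.2, 120.9, 83.3, 90.0], [882.3, 220.4, 81.9, 36.4, 0.8], [971.0, -35.4, 65.1, 1346.3, 0.0]]
scene [[551.4, -188.3, 63.7, 100.2, 16.3], [879.8, 76.9, 29.9, 104.1, 87.6], [879.7, 149.3, 103.7, 34.9, 0.4], [424.9, -23.9, 142.4, 93.9, 51.2], [1047.7, 222.9, 186.5, 1018.4, 0.1], [866.1, 995.5, 222.5, 156.1, 1.1], [-365.9, 320.5, 53.6, 189.8, 73.4]]
0.027 708 [596.6 174.5] [array([597.2, 175.1]), array([105.8,  50.1]), np.float64(6.0)] meanz 0.032
0.052 115 [597.1 174.9] [array([596.6, 174.4]), array([27.5, 27.2]), np.float64(0.7)] meanz 0.0516
0.02 36 [618.2 223.5] [array([617.4, 223.9]), array([18. , 10.2]), np.float64(0.8)] meanz 0.02
0.027 499 [599.1 174.6] [array([597.1, 180.7]), array([106.7,  67. ]), np.float64(8.6)] meanz 0.0371
0.052 81 [598.3 174.2] [array([598.7, 173.6]), array([25.2, 31.7]), np.float64(29.4)] meanz 0.0646
0.02 39 [569.8 217.1] [array([569.3, 216.5]), array([32.9, 13. ]), np.float64(11.8)] meanz 0.0203
```

Call:
{"fn": "jog_arm", "kwargs": {"moves": [{"tx": 0.016,"ty": -0.047,"wz": 3,"fingers": 0.05},{"tx": 0.016,"ty": -0.047,"wz": 3},{"tx": 0.016,"ty": -0.047,"wz": 3},{"tx": 0.016,"ty": -0.047,"wz": 3},{"tx": 0.016,"ty": -0.047,"wz": 3},{"tx": 0.016,"ty": -0.047,"wz": 3},{"tx": 0.016,"ty": -0.047,"wz": 3},{"tx": 0.016,"ty": -0.047,"wz": 3}]}}

```text
$.moves[0]: bad value
```

Call:
{"fn": "jog_arm", "kwargs": {"moves": [{"tx": 0.016,"ty": -0.047},{"tx": 0.016,"ty": -0.047},{"tx": 0.016,"ty": -0.047},{"tx": 0.016,"ty": -0.047},{"tx": 0.016,"ty": -0.047},{"tx": 0.016,"ty": -0.047},{"tx": 0.016,"ty": -0.047},{"tx": 0.016,"ty": -0.047}]}}

```text
$.moves[0]: bad value
```

Call:
{"fn": "jog_arm", "kwargs": {"moves": [{"fingers": 0.05,"tx": 0.016,"ty": -0.047,"tz": 0,"wx": 0,"wy": 0,"wz": 3},{"fingers": 0.05,"tx": 0.016,"ty": -0.047,"tz": 0,"wx": 0,"wy": 0,"wz": 3},{"fingers": 0.05,"tx": 0.016,"ty": -0.047,"tz": 0,"wx": 0,"wy": 0,"wz": 3},{"fingers": 0.05,"tx": 0.016,"ty": -0.047,"tz": 0,"wx": 0,"wy": 0,"wz": 3},{"fingers": 0.05,"tx": 0.016,"ty": -0.047,"tz": 0,"wx": 0,"wy": 0,"wz": 3},{"fingers": 0.05,"tx": 0.016,"ty": -0.047,"tz": 0,"wx": 0,"wy": 0,"wz": 3},{"fingers": 0.05,"tx": 0.016,"ty": -0.047,"tz": 0,"wx": 0,"wy": 0,"wz": 3},{"fingers": 0.05,"tx": 0.016,"ty": -0.047,"tz": 0,"wx": 0,"wy": 0,"wz": 3}]}}

```text
t: 0.9
eef_pos: [0.3375, 0.2636, 0.2499]
orientation: [-0.0, -0.053, 0.999, -0.0]
force: [1.7, -1.3, -0.5]
grip_width: 0.59
grip_force: 0.0
```

Call:
{"fn": "jog_arm", "kwargs": {"moves": [{"fingers": 0.05,"tx": 0.014,"ty": -0.046,"tz": 0,"wx": 0,"wy": 0,"wz": 0},{"fingers": 0.05,"tx": 0.014,"ty": -0.046,"tz": 0,"wx": 0,"wy": 0,"wz": 0},{"fingers": 0.05,"tx": 0.014,"ty": -0.046,"tz": 0,"wx": 0,"wy": 0,"wz": 0},{"fingers": 0.05,"tx": 0.014,"ty": -0.046,"tz": 0,"wx": 0,"wy": 0,"wz": 0},{"fingers": 0.05,"tx": 0.014,"ty": -0.046,"tz": 0,"wx": 0,"wy": 0,"wz": 0},{"fingers": 0.05,"tx": 0.014,"ty": -0.046,"tz": 0,"wx": 0,"wy": 0,"wz": 0},{"fingers": 0.05,"tx": 0.014,"ty": -0.046,"tz": 0,"wx": 0,"wy": 0,"wz": 0},{"fingers": 0.05,"tx": 0.014,"ty": -0.046,"tz": 0,"wx": 0,"wy": 0,"wz": 0}]}}

```text
t: 1.7
eef_pos: [0.4495, -0.1044, 0.2501]
orientation: [0.0, -0.051, 0.999, 0.0]
force: [0.7, 0.4, 1.0]
grip_width: 0.583
grip_force: 0.0
```

Call:
{"fn": "jog_arm", "kwargs": {"moves": [{"fingers": 0.05,"tx": 0.014,"ty": -0.046,"tz": -0.02,"wx": 0,"wy": 0,"wz": 0},{"fingers": 0.05,"tx": 0.014,"ty": -0.044,"tz": -0.02,"wx": 0,"wy": 0,"wz": 0},{"fingers": 0.05,"tx": 0,"ty": 0,"tz": -0.04,"wx": 0,"wy": 0,"wz": 0},{"fingers": 0.05,"tx": 0,"ty": 0,"tz": -0.04,"wx": 0,"wy": 0,"wz": 0},{"fingers": 0.05,"tx": 0,"ty": 0,"tz": -0.04,"wx": 0,"wy": 0,"wz": 0},{"fingers": 0.05,"tx": 0,"ty": 0,"tz": -0.04,"wx": 0,"wy": 0,"wz": 0},{"fingers": 0.05,"tx": 0,"ty": 0,"tz": 0,"wx": 0,"wy": 0,"wz": 0}]}}

```text
t: 2.4
eef_pos: [0.4713, -0.1878, 0.0451]
orientation: [-0.006, -0.051, 0.999, 0.003]
force: [-1.5, 0.8, 0.4]
grip_width: 0.585
grip_force: 0.0
```

Run:
```python
from h import *
s=r.sense(); print(r.tip_extent,s['t'],s['eef_pos'],s['orientation'],s['qpos'].round(2),s['force'])
f=grab('scene'); im=f['img']; print(plate(f)[:6]); save(cv2.resize(im[150:330,130:330],None,fx=3.3,fy=3.3,interpolation=cv2.INTER_CUBIC),'s2.png')
```

```text
0.019 2.4 [ 0.47129651 -0.18778482  0.04511935] [-0.00598997 -0.05142674  0.99865392  0.00312369] [-0.43  0.18  2.13  0.    0.85 -2.1 ] [-1.50974636  0.8221483   0.43530288]
[[551.4, -188.4, 63.6, 100.5, 16.1], [880.5, 74.3, 103.3, 27.7, 4.3], [879.9, 150.8, 31.1, 103.3, 89.6], [431.0, -16.3, 123.4, 94.0, 51.3], [1047.6, 222.9, 186.4, 1018.4, 0.1], [866.1, 995.5, 222.5, 156.1, 1.1]]
```

View pics/s2.png

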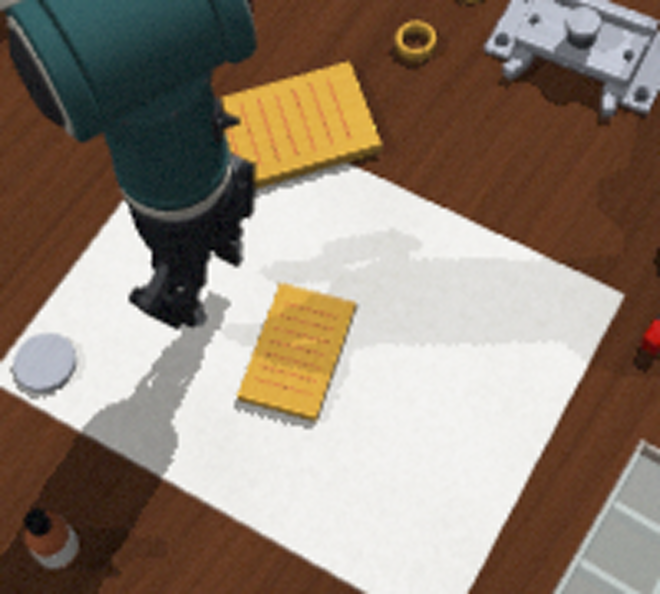

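The picture shows the gripper over the paper at crop (180,290), with the fingers clear of the plate's near side. The plate at crop (298,350) has not moved. Next I lower to feel for the bench.

Call:
{"fn": "jog_arm", "kwargs": {"moves": [{"fingers": 0.05,"tx": 0,"ty": 0,"tz": 0,"wx": 0,"wy": 0,"wz": 0},{"fingers": 0.05,"tx": 0,"ty": 0,"tz": -0.005,"wx": 0,"wy": 0,"wz": 0},{"fingers": 0.05,"tx": 0,"ty": 0,"tz": -0.005,"wx": 0,"wy": 0,"wz": 0},{"fingers": 0.05,"tx": 0,"ty": 0,"tz": -0.005,"wx": 0,"wy": 0,"wz": 0},{"fingers": 0.05,"tx": 0,"ty": 0,"tz": 0,"wx": 0,"wy": 0,"wz": 0},{"fingers": 0.05,"tx": 0,"ty": 0,"tz": 0,"wx": 0,"wy": 0,"wz": 0}]}}

```text
t: 3.05
eef_pos: [0.4769, -0.1902, 0.0362]
orientation: [-0.0, -0.052, 0.999, 0.0]
force: [0.0, -0.1, -0.5]
grip_width: 0.584
grip_force: 0.0
```

Call:
{"fn": "jog_arm", "kwargs": {"moves": [{"fingers": 0.05,"tx": 0,"ty": 0,"tz": -0.005,"wx": 0,"wy": 0,"wz": 0},{"fingers": 0.05,"tx": 0,"ty": 0,"tz": -0.005,"wx": 0,"wy": 0,"wz": 0},{"fingers": 0.05,"tx": 0,"ty": 0,"tz": -0.003,"wx": 0,"wy": 0,"wz": 0},{"fingers": 0.05,"tx": 0,"ty": 0,"tz": 0,"wx": 0,"wy": 0,"wz": 0},{"fingers": 0.05,"tx": 0,"ty": 0,"tz": 0,"wx": 0,"wy": 0,"wz": 0}]}}

```text
t: 3.55
eef_pos: [0.4768, -0.1902, 0.023]
orientation: [-0.0, -0.052, 0.999, 0.0]
force: [0.0, -0.4, -0.3]
grip_width: 0.589
grip_force: 0.0
```

Call:
{"fn": "jog_arm", "kwargs": {"moves": [{"fingers": 0.05,"tx": 0,"ty": 0,"tz": -0.002,"wx": 0,"wy": 0,"wz": 0},{"fingers": 0.05,"tx": 0,"ty": 0,"tz": -0.001,"wx": 0,"wy": 0,"wz": 0},{"fingers": 0.05,"tx": 0,"ty": 0,"tz": 0,"wx": 0,"wy": 0,"wz": 0},{"fingers": 0.05,"tx": 0,"ty": 0,"tz": 0,"wx": 0,"wy": 0,"wz": 0}]}}

```text
t: 3.95
eef_pos: [0.477, -0.1903, 0.0202]
orientation: [0.0, -0.052, 0.999, -0.0]
force: [0.4, -0.6, -0.1]
grip_width: 0.585
grip_force: 0.0
```

Call:
{"fn": "jog_arm", "kwargs": {"moves": [{"fingers": 0.05,"tx": 0,"ty": 0,"tz": -0.001,"wx": 0,"wy": 0,"wz": 0},{"fingers": 0.05,"tx": 0,"ty": 0,"tz": -0.0005,"wx": 0,"wy": 0,"wz": 0},{"fingers": 0.05,"tx": 0,"ty": 0,"tz": 0,"wx": 0,"wy": 0,"wz": 0}]}}

```text
t: 4.25
eef_pos: [0.4769, -0.1903, 0.0186]
orientation: [-0.0, -0.052, 0.999, 0.0]
force: [0.1, -0.3, 0.2]
grip_width: 0.587
grip_force: 0.0
```

Call:
{"fn": "jog_arm", "kwargs": {"moves": [{"fingers": 0.05,"tx": 0,"ty": 0,"tz": -0.001,"wx": 0,"wy": 0,"wz": 0},{"fingers": 0.05,"tx": 0,"ty": 0,"tz": -0.001,"wx": 0,"wy": 0,"wz": 0},{"fingers": 0.05,"tx": 0,"ty": 0,"tz": 0,"wx": 0,"wy": 0,"wz": 0}]}}

```text
t: 4.55
eef_pos: [0.4768, -0.1902, 0.0165]
orientation: [-0.0, -0.052, 0.999, 0.0]
force: [-0.6, 0.2, 0.6]
grip_width: 0.581
grip_force: 0.0
```

Call:
{"fn": "jog_arm", "kwargs": {"moves": [{"fingers": 0.05,"tx": 0.008,"ty": 0.0008,"tz": 0,"wx": 0,"wy": 0,"wz": 0},{"fingers": 0.05,"tx": 0.008,"ty": 0.0008,"tz": 0,"wx": 0,"wy": 0,"wz": 0},{"fingers": 0.05,"tx": 0.006,"ty": 0.0006,"tz": 0,"wx": 0,"wy": 0,"wz": 0},{"fingers": 0.05,"tx": 0.006,"ty": 0.0006,"tz": 0,"wx": 0,"wy": 0,"wz": 0},{"fingers": 0.05,"tx": 0.006,"ty": 0.0006,"tz": 0,"wx": 0,"wy": 0,"wz": 0},{"fingers": 0.05,"tx": 0.006,"ty": 0.0006,"tz": 0,"wx": 0,"wy": 0,"wz": 0},{"fingers": 0.05,"tx": 0.006,"ty": 0.0006,"tz": 0,"wx": 0,"wy": 0,"wz": 0}]}}

```text
t: 5.25
eef_pos: [0.523, -0.1855, 0.0163]
orientation: [-0.0, -0.052, 0.999, 0.0]
force: [-1.3, 0.3, -1.6]
grip_width: 0.586
grip_force: 1.0
```

Run:
```python
from h import *
s=r.sense(); print(s['eef_pos'],s['force'])
f=grab('scene'); im=f['img']; print(plate(f)[:4]); f=grab('top'); print('top',plate(f)[:4]); save(cv2.resize(im[180:300,170:290],None,fx=5,fy=5,interpolation=cv2.INTER_CUBIC),'s3.png')
```

```text
[ 0.52303296 -0.18550712  0.01628657] [-1.29438082  0.34830746 -1.58394286]
[[567.1, -191.3, 64.4, 100.3, 6.1], [880.3, 75.8, 103.0, 27.9, 2.5], [880.1, 147.6, 103.2, 31.0, 3.5], [879.9, 229.0, 29.6, 103.1, 89.1]]
top [[475.7, 191.9, 40.0, 40.1, 0.1], [425.4, -25.5, 142.1, 92.2, 51.0], [564.1, -157.6, 62.3, 35.6, 5.2], [613.1, 580.4, 90.8, 15.8, 81.4]]
```

View pics/s3.png

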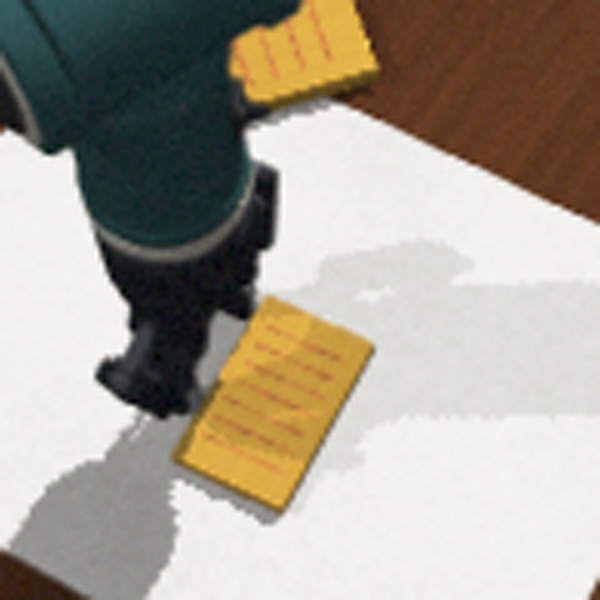

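The plate at crop (275,405) is flat against both fingertips and turned to 6°, in line with the lane. About 70 mm remain sideways.

Call:
{"fn": "jog_arm", "kwargs": {"moves": [{"fingers": 0.05,"tx": 0.008,"ty": 0.0008,"tz": 0,"wx": 0,"wy": 0,"wz": 0},{"fingers": 0.05,"tx": 0.01,"ty": 0.001,"tz": 0,"wx": 0,"wy": 0,"wz": 0},{"fingers": 0.05,"tx": 0.01,"ty": 0.001,"tz": 0,"wx": 0,"wy": 0,"wz": 0},{"fingers": 0.05,"tx": 0.01,"ty": 0.001,"tz": 0,"wx": 0,"wy": 0,"wz": 0},{"fingers": 0.05,"tx": 0.01,"ty": 0.001,"tz": 0,"wx": 0,"wy": 0,"wz": 0},{"fingers": 0.05,"tx": 0.01,"ty": 0.001,"tz": 0,"wx": 0,"wy": 0,"wz": 0},{"fingers": 0.05,"tx": 0.006,"ty": 0.0006,"tz": 0,"wx": 0,"wy": 0,"wz": 0},{"fingers": 0.05,"tx": 0.003,"ty": 0.0003,"tz": 0,"wx": 0,"wy": 0,"wz": 0}]}}

```text
t: 6.15
eef_pos: [0.5908, -0.1789, 0.0168]
orientation: [0.0, -0.052, 0.999, -0.0]
force: [-3.7, -1.0, 2.1]
grip_width: 0.588
grip_force: 1.9
```

Call:
{"fn": "jog_arm", "kwargs": {"moves": [{"fingers": 0.05,"tx": 0,"ty": 0,"tz": 0,"wx": 0,"wy": 0,"wz": 0}]}}

```text
t: 6.25
eef_pos: [0.591, -0.179, 0.017]
orientation: [0.001, -0.052, 0.999, -0.0]
force: [-0.4, 0.2, 0.5]
grip_width: 0.585
grip_force: 0.0
```

Run:
```python
from h import *
s=r.sense(); print(s['t'],s['eef_pos'],s['force'])
f=grab('scene'); im=f['img']; print(plate(f)[:4])
```

```text
6.25 [ 0.5910491  -0.17900615  0.01697839] [-0.3773493   0.24513124  0.50543705]
[[635.9, -184.1, 63.9, 100.6, 6.8], [880.3, 75.3, 103.0, 25.3, 1.5], [880.3, 149.3, 103.4, 29.4, 3.9], [879.6, 231.3, 31.1, 104.2, 88.6]]
```

Call:
{"fn": "jog_arm", "kwargs": {"moves": [{"fingers": 0.05,"tx": -0.02,"ty": -0.002,"tz": 0,"wx": 0,"wy": 0,"wz": 0},{"fingers": 0.03,"tx": 0,"ty": -0.005,"tz": 0.03,"wx": 0,"wy": 0,"wz": 0},{"fingers": 0.03,"tx": 0,"ty": -0.01,"tz": 0.04,"wx": 0,"wy": 0,"wz": -8},{"fingers": 0.03,"tx": 0,"ty": -0.02,"tz": 0.02,"wx": 0,"wy": 0,"wz": -8},{"fingers": 0.03,"tx": 0,"ty": -0.02,"tz": 0,"wx": 0,"wy": 0,"wz": -8},{"fingers": 0.03,"tx": 0.01,"ty": -0.02,"tz": 0,"wx": 0,"wy": 0,"wz": -8},{"fingers": 0.03,"tx": 0.02,"ty": -0.013,"tz": 0,"wx": 0,"wy": 0,"wz": -8},{"fingers": 0.03,"tx": 0.02,"ty": 0,"tz": 0,"wx": 0,"wy": 0,"wz": -8}]}}

```text
t: 7.1
eef_pos: [0.6208, -0.2713, 0.1076]
orientation: [0.001, 0.363, 0.932, -0.0]
force: [0.9, -0.8, -0.3]
grip_width: 0.35
grip_force: 0.0
```

Call:
{"fn": "jog_arm", "kwargs": {"moves": [{"fingers": 0.03,"tx": 0.02,"ty": 0,"tz": 0,"wx": 0,"wy": 0,"wz": -8},{"fingers": 0.03,"tx": 0,"ty": 0,"tz": 0,"wx": 0,"wy": 0,"wz": -8},{"fingers": 0.03,"tx": 0,"ty": 0,"tz": 0,"wx": 0,"wy": 0,"wz": -8},{"fingers": 0.03,"tx": 0,"ty": 0,"tz": 0,"wx": 0,"wy": 0,"wz": -8},{"fingers": 0.03,"tx": 0,"ty": 0,"tz": 0,"wx": 0,"wy": 0,"wz": -8},{"fingers": 0.03,"tx": 0,"ty": 0,"tz": 0,"wx": 0,"wy": 0,"wz": -2},{"fingers": 0.03,"tx": 0,"ty": 0,"tz": 0,"wx": 0,"wy": 0,"wz": 0},{"fingers": 0.03,"tx": 0,"ty": 0,"tz": 0,"wx": 0,"wy": 0,"wz": 0}]}}

```text
t: 7.9
eef_pos: [0.6402, -0.2691, 0.1071]
orientation: [0.0, 0.669, 0.743, 0.0]
force: [0.6, 0.1, 0.5]
grip_width: 0.356
grip_force: 0.0
```

Run:
```python
from h import *
s=r.sense(); print(s['t'],s['eef_pos'],s['orientation'],s['qpos'].round(2))
f=grab('scene'); im=f['img']; print(plate(f)[:4]); f=grab('top'); print('top',plate(f)[:5])
```

```text
7.9 [ 0.6402019  -0.269084    0.10706511] [4.54858280e-04 6.69405480e-01 7.42897066e-01 2.16056754e-04] [-0.43  0.41  1.69  0.    1.04 -0.54]
[[634.6, -170.0, 63.1, 71.9, 6.8], [880.0, 77.3, 27.2, 102.6, 88.8], [880.1, 151.3, 28.7, 103.4, 89.6], [391.0, -32.3, 87.2, 51.5, 52.2]]
top [[475.7, 191.9, 40.0, 40.1, 0.1], [425.5, -25.5, 142.1, 92.3, 51.0], [633.5, -182.7, 63.2, 99.7, 5.9], [882.2, 65.4, 43.9, 81.9, 89.9], [882.1, 142.4, 80.5, 40.4, 0.5]]
```

Call:
{"fn": "jog_arm", "kwargs": {"moves": [{"fingers": 0.03,"tx": 0.0024,"ty": 0,"tz": -0.03,"wx": 0,"wy": 0,"wz": 0},{"fingers": 0.03,"tx": 0,"ty": 0,"tz": -0.03,"wx": 0,"wy": 0,"wz": 0},{"fingers": 0.03,"tx": 0,"ty": 0,"tz": -0.017,"wx": 0,"wy": 0,"wz": 0},{"fingers": 0.03,"tx": 0,"ty": 0,"tz": -0.005,"wx": 0,"wy": 0,"wz": 0},{"fingers": 0.03,"tx": 0,"ty": 0,"tz": -0.004,"wx": 0,"wy": 0,"wz": 0},{"fingers": 0.03,"tx": 0,"ty": 0,"tz": 0,"wx": 0,"wy": 0,"wz": 0},{"fingers": 0.03,"tx": 0,"ty": 0,"tz": 0,"wx": 0,"wy": 0,"wz": 0}]}}

```text
t: 8.7
eef_pos: [0.6435, -0.2695, 0.0223]
orientation: [0.001, 0.67, 0.743, 0.0]
force: [0.6, 0.1, 0.1]
grip_width: 0.349
grip_force: 0.0
```

Call:
{"fn": "jog_arm", "kwargs": {"moves": [{"fingers": 0.03,"tx": -0.001,"ty": 0.01,"tz": -0.002,"wx": 0,"wy": 0,"wz": 0},{"fingers": 0.03,"tx": -0.001,"ty": 0.01,"tz": 0,"wx": 0,"wy": 0,"wz": 0},{"fingers": 0.03,"tx": -0.0006,"ty": 0.006,"tz": 0,"wx": 0,"wy": 0,"wz": 0},{"fingers": 0.03,"tx": -0.0006,"ty": 0.006,"tz": 0,"wx": 0,"wy": 0,"wz": 0},{"fingers": 0.03,"tx": -0.001,"ty": 0.01,"tz": 0,"wx": 0,"wy": 0,"wz": 0},{"fingers": 0.03,"tx": -0.001,"ty": 0.01,"tz": 0,"wx": 0,"wy": 0,"wz": 0},{"fingers": 0.03,"tx": -0.001,"ty": 0.01,"tz": 0,"wx": 0,"wy": 0,"wz": 0},{"fingers": 0.03,"tx": -0.001,"ty": 0.01,"tz": 0,"wx": 0,"wy": 0,"wz": 0}]}}

```text
t: 9.5
eef_pos: [0.6354, -0.1963, 0.0191]
orientation: [0.0, 0.67, 0.743, 0.0]
force: [1.1, -3.7, 0.8]
grip_width: 0.353
grip_force: 1.7
```

Call:
{"fn": "jog_arm", "kwargs": {"moves": [{"fingers": 0.03,"tx": -0.001,"ty": 0.01,"tz": 0,"wx": 0,"wy": 0,"wz": 0},{"fingers": 0.03,"tx": -0.001,"ty": 0.01,"tz": 0,"wx": 0,"wy": 0,"wz": 0},{"fingers": 0.03,"tx": -0.001,"ty": 0.01,"tz": 0,"wx": 0,"wy": 0,"wz": 0},{"fingers": 0.03,"tx": -0.001,"ty": 0.01,"tz": 0,"wx": 0,"wy": 0,"wz": 0},{"fingers": 0.03,"tx": -0.001,"ty": 0.01,"tz": 0,"wx": 0,"wy": 0,"wz": 0},{"fingers": 0.03,"tx": -0.001,"ty": 0.01,"tz": 0,"wx": 0,"wy": 0,"wz": 0},{"fingers": 0.03,"tx": -0.001,"ty": 0.01,"tz": 0,"wx": 0,"wy": 0,"wz": 0},{"fingers": 0.03,"tx": -0.001,"ty": 0.006,"tz": 0,"wx": 0,"wy": 0,"wz": 0}]}}

```text
t: 10.3
eef_pos: [0.6271, -0.1198, 0.0187]
orientation: [-0.0, 0.67, 0.743, 0.0]
force: [0.8, -4.2, 4.1]
grip_width: 0.348
grip_force: 2.2
```

```bash
cat >> h.py <<'E'
def report():
    s=r.sense(); print(s['t'],s['eef_pos'].round(4),s['force'].round(1))
    O=np.array([598.2,165.1]); a=np.array([-.1045,.9945]); n=np.array([.9945,.1045])
    for k,off in(('top',(0,0)),('scene',(2.3,-1.5))):
        f=grab(k)
        for p in plate(f)[:6]:
            if abs(p[2]*p[3]-6400)<600: d=np.array(p[:2])-off-O; print(k,p,'s',(d@a).round(1),'lat',(d@n).round(1))
            elif p[1]<190 and p[0]<750: print(k,p)
    d=s['eef_pos'][:2]*1000-O; print('tcp s,lat',(d@a).round(1),(d@n).round(1))
E
python3 -c "
from h import *
report()"
```

```text
10.3 [ 0.6271 -0.1198  0.0187] [ 0.8 -4.2  4.1]
top [435.1, -13.6, 111.4, 92.3, 51.0]
top [619.3, -41.0, 63.6, 65.6, 4.3]
scene [641.9, -33.4, 34.7, 69.8, 26.2]
scene [409.8, -42.8, 93.9, 94.0, 51.3]
tcp s,lat -286.4 -1.0
```

Call:
{"fn": "jog_arm", "kwargs": {"moves": [{"fingers": 0.03,"tx": -0.001,"ty": 0.01,"tz": 0.001,"wx": 0,"wy": 0,"wz": 0},{"fingers": 0.03,"tx": -0.001,"ty": 0.01,"tz": 0,"wx": 0,"wy": 0,"wz": 0},{"fingers": 0.03,"tx": -0.001,"ty": 0.01,"tz": 0,"wx": 0,"wy": 0,"wz": 0},{"fingers": 0.03,"tx": -0.001,"ty": 0.01,"tz": 0,"wx": 0,"wy": 0,"wz": 0},{"fingers": 0.03,"tx": -0.001,"ty": 0.01,"tz": 0,"wx": 0,"wy": 0,"wz": 0},{"fingers": 0.03,"tx": -0.001,"ty": 0.01,"tz": 0,"wx": 0,"wy": 0,"wz": 0},{"fingers": 0.03,"tx": -0.001,"ty": 0.01,"tz": 0,"wx": 0,"wy": 0,"wz": 0},{"fingers": 0.03,"tx": -0.001,"ty": 0.01,"tz": 0,"wx": 0,"wy": 0,"wz": 0}]}}

```text
t: 11.2
eef_pos: [0.619, -0.04, 0.0196]
orientation: [-0.0, 0.67, 0.743, -0.0]
force: [0.9, -1.6, -1.6]
grip_width: 0.355
grip_force: 1.0
```

Call:
{"fn": "jog_arm", "kwargs": {"moves": [{"fingers": 0.03,"tx": -0.001,"ty": 0.01,"tz": 0,"wx": 0,"wy": 0,"wz": 0},{"fingers": 0.03,"tx": -0.001,"ty": 0.01,"tz": 0,"wx": 0,"wy": 0,"wz": 0},{"fingers": 0.03,"tx": -0.001,"ty": 0.01,"tz": 0,"wx": 0,"wy": 0,"wz": 0},{"fingers": 0.03,"tx": -0.001,"ty": 0.008,"tz": 0,"wx": 0,"wy": 0,"wz": 0},{"fingers": 0.03,"tx": 0,"ty": 0,"tz": 0,"wx": 0,"wy": 0,"wz": 0}]}}

```text
t: 11.7
eef_pos: [0.6151, -0.0015, 0.0198]
orientation: [-0.0, 0.669, 0.743, 0.0]
force: [1.2, 0.1, -0.1]
grip_width: 0.351
grip_force: 0.0
```

Run:
```python
from h import *
report(); f=dict(np.load('top.npz')); g=dict(np.load('scene.npz'))
a=cv2.resize(f['img'][140:250,140:250],(400,400),interpolation=cv2.INTER_CUBIC); b=cv2.resize(g['img'][110:220,230:340],(400,400),interpolation=cv2.INTER_CUBIC)
save(np.hstack([a,b]),'m1.png')
```

```text
11.7 [ 0.6151 -0.0015  0.0198] [ 1.2  0.1 -0.1]
top [403.9, -77.1, 34.5, 60.0, 51.0]
top [593.5, 35.8, 34.8, 54.6, 0.2]
top [605.2, 99.6, 65.4, 23.3, 3.6]
scene [424.9, -23.9, 142.4, 93.9, 51.2]
tcp s,lat -167.4 -0.6
```

View pics/m1.png

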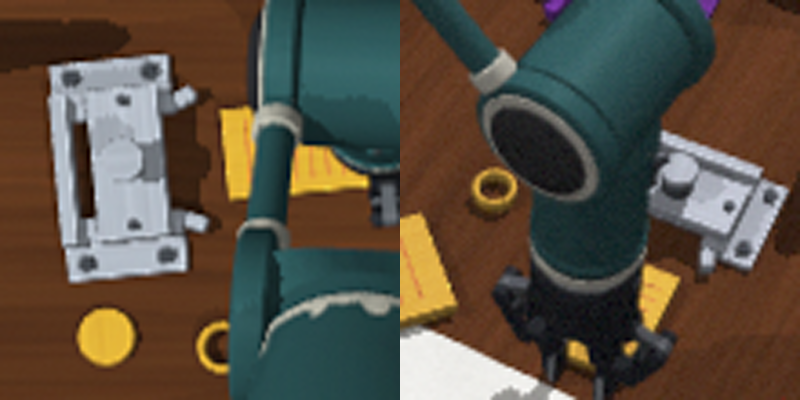

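The picture shows the plate's leading edge, crop (220,108) to (230,200), parallel to the jig and centred on the mouth between the lead-ins at (190,97) and (200,222). I keep pushing.

Call:
{"fn": "jog_arm", "kwargs": {"moves": [{"fingers": 0.03,"tx": -0.001,"ty": 0.008,"tz": 0,"wx": 0,"wy": 0,"wz": 0},{"fingers": 0.03,"tx": -0.001,"ty": 0.008,"tz": 0,"wx": 0,"wy": 0,"wz": 0},{"fingers": 0.03,"tx": -0.001,"ty": 0.008,"tz": 0,"wx": 0,"wy": 0,"wz": 0},{"fingers": 0.03,"tx": -0.0005,"ty": 0.008,"tz": 0,"wx": 0,"wy": 0,"wz": 0},{"fingers": 0.03,"tx": -0.001,"ty": 0.008,"tz": 0,"wx": 0,"wy": 0,"wz": 0},{"fingers": 0.03,"tx": -0.0005,"ty": 0.006,"tz": 0,"wx": 0,"wy": 0,"wz": 0}]}}

```text
t: 12.4
eef_pos: [0.6103, 0.0438, 0.02]
orientation: [0.0, 0.67, 0.743, 0.0]
force: [1.0, -3.7, 2.6]
grip_width: 0.35
grip_force: 1.9
```

Call:
{"fn": "jog_arm", "kwargs": {"moves": [{"fingers": 0.03,"tx": -0.0005,"ty": 0.006,"tz": 0,"wx": 0,"wy": 0,"wz": 0},{"fingers": 0.03,"tx": -0.0005,"ty": 0.006,"tz": 0,"wx": 0,"wy": 0,"wz": 0},{"fingers": 0.03,"tx": -0.0005,"ty": 0.006,"tz": 0,"wx": 0,"wy": 0,"wz": 0},{"fingers": 0.03,"tx": -0.0005,"ty": 0.006,"tz": 0,"wx": 0,"wy": 0,"wz": 0},{"fingers": 0.03,"tx": -0.0005,"ty": 0.006,"tz": 0,"wx": 0,"wy": 0,"wz": 0}]}}

```text
t: 12.9
eef_pos: [0.6078, 0.0734, 0.0198]
orientation: [0.0, 0.67, 0.743, 0.0]
force: [-0.2, -4.8, 3.0]
grip_width: 0.354
grip_force: 2.2
```

Run:
```python
from h import *
report(); f=dict(np.load('top.npz')); g=dict(np.load('scene.npz'))
a=cv2.resize(f['img'][140:250,140:250],(400,400),interpolation=cv2.INTER_CUBIC); b=cv2.resize(g['img'][110:220,230:340],(400,400),interpolation=cv2.INTER_CUBIC)
save(np.hstack([a,b]),'m2.png')
```

```text
12.9 [0.6078 0.0734 0.0198] [-0.2 -4.8  3. ]
top [425.4, -25.4, 142.2, 92.1, 50.9]
scene [424.9, -23.9, 142.4, 94.0, 51.2]
tcp s,lat -92.2 -0.1
```

View pics/m2.png

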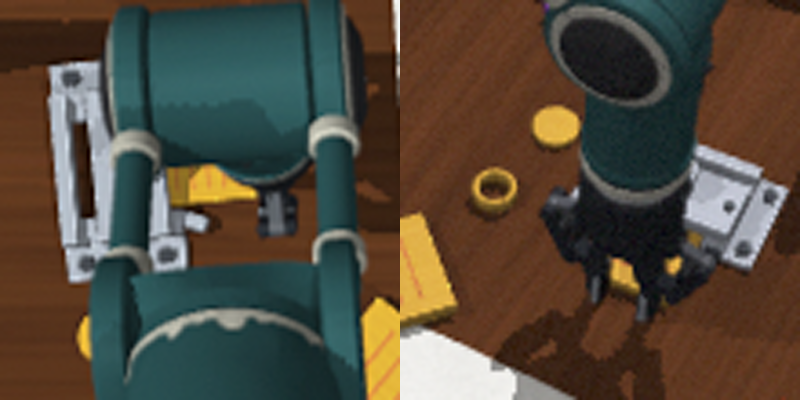

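The plate is inside the mouth and under the bridge, with about 30 mm to go and a push force of about 5 N.

Call:
{"fn": "jog_arm", "kwargs": {"moves": [{"fingers": 0.03,"tx": -0.0005,"ty": 0.005,"tz": 0,"wx": 0,"wy": 0,"wz": 0},{"fingers": 0.03,"tx": -0.0005,"ty": 0.005,"tz": 0,"wx": 0,"wy": 0,"wz": 0},{"fingers": 0.03,"tx": -0.0005,"ty": 0.005,"tz": 0,"wx": 0,"wy": 0,"wz": 0},{"fingers": 0.03,"tx": -0.0005,"ty": 0.005,"tz": 0,"wx": 0,"wy": 0,"wz": 0},{"fingers": 0.03,"tx": -0.0003,"ty": 0.003,"tz": 0,"wx": 0,"wy": 0,"wz": 0}]}}

```text
t: 13.5
eef_pos: [0.605, 0.0966, 0.0194]
orientation: [-0.0, 0.67, 0.743, -0.0]
force: [0.1, -2.8, 0.1]
grip_width: 0.352
grip_force: 1.3
```

Call:
{"fn": "jog_arm", "kwargs": {"moves": [{"fingers": 0.03,"tx": -0.0003,"ty": 0.002,"tz": 0,"wx": 0,"wy": 0,"wz": 0},{"fingers": 0.03,"tx": -0.0002,"ty": 0.002,"tz": 0,"wx": 0,"wy": 0,"wz": 0}]}}

```text
t: 13.7
eef_pos: [0.6045, 0.1003, 0.0194]
orientation: [-0.0, 0.67, 0.743, -0.0]
force: [-0.7, -2.8, -1.7]
grip_width: 0.35
grip_force: 1.1
```

Call:
{"fn": "jog_arm", "kwargs": {"moves": [{"fingers": 0.03,"tx": -0.0002,"ty": 0.002,"tz": 0,"wx": 0,"wy": 0,"wz": 0}]}}

```text
t: 13.8
eef_pos: [0.6044, 0.1022, 0.0194]
orientation: [-0.0, 0.67, 0.743, -0.0]
force: [0.3, -2.0, -1.9]
grip_width: 0.353
grip_force: 1.0
```

Call:
{"fn": "jog_arm", "kwargs": {"moves": [{"fingers": 0.03,"tx": -0.0001,"ty": 0.001,"tz": 0,"wx": 0,"wy": 0,"wz": 0},{"fingers": 0.03,"tx": -0.0001,"ty": 0.001,"tz": 0,"wx": 0,"wy": 0,"wz": 0}]}}

```text
t: 14.0
eef_pos: [0.6042, 0.1041, 0.0195]
orientation: [-0.0, 0.67, 0.743, -0.0]
force: [-0.1, -2.2, -1.0]
grip_width: 0.349
grip_force: 1.0
```

Call:
{"fn": "jog_arm", "kwargs": {"moves": [{"fingers": 0.03,"tx": -0.0001,"ty": 0.001,"tz": 0,"wx": 0,"wy": 0,"wz": 0},{"fingers": 0.03,"tx": -0.0001,"ty": 0.001,"tz": 0,"wx": 0,"wy": 0,"wz": 0}]}}

```text
t: 14.2
eef_pos: [0.6044, 0.1048, 0.0196]
orientation: [0.001, 0.669, 0.743, -0.001]
force: [1.6, -9.1, -1.9]
grip_width: 0.347
grip_force: 4.6
```

Call:
{"fn": "jog_arm", "kwargs": {"moves": [{"fingers": 0.03,"tx": -0.0001,"ty": 0.001,"tz": 0,"wx": 0,"wy": 0,"wz": 0},{"fingers": 0.03,"tx": -0.0001,"ty": 0.001,"tz": 0,"wx": 0,"wy": 0,"wz": 0},{"fingers": 0.03,"tx": 0,"ty": 0,"tz": 0,"wx": 0,"wy": 0,"wz": 0},{"fingers": 0.03,"tx": 0,"ty": 0,"tz": 0,"wx": 0,"wy": 0,"wz": 0}]}}

```text
t: 14.6
eef_pos: [0.6044, 0.105, 0.0195]
orientation: [0.002, 0.669, 0.743, -0.002]
force: [1.3, -13.4, -2.8]
grip_width: 0.354
grip_force: 6.5
```

The plate stalled against the stop at about 13 N, with the TCP where home predicts. Now I back off, rise and shut the fingers.

Call:
{"fn": "jog_arm", "kwargs": {"moves": [{"fingers": 0.03,"tx": 0.0005,"ty": -0.005,"tz": 0,"wx": 0,"wy": 0,"wz": 0},{"fingers": 0.03,"tx": 0.001,"ty": -0.01,"tz": 0,"wx": 0,"wy": 0,"wz": 0},{"fingers": 0.03,"tx": 0.0015,"ty": -0.015,"tz": 0,"wx": 0,"wy": 0,"wz": 0},{"fingers": 0.0,"tx": 0.001,"ty": -0.01,"tz": 0.03,"wx": 0,"wy": 0,"wz": 0},{"fingers": 0.0,"tx": 0,"ty": 0,"tz": 0.04,"wx": 0,"wy": 0,"wz": 0},{"fingers": 0.0,"tx": 0,"ty": 0,"tz": 0.05,"wx": 0,"wy": 0,"wz": 0},{"fingers": 0.0,"tx": 0,"ty": -0.04,"tz": 0.05,"wx": 0,"wy": 0,"wz": 0},{"fingers": 0.0,"tx": 0,"ty": -0.05,"tz": 0.02,"wx": 0,"wy": 0,"wz": 0}]}}

```text
t: 15.4
eef_pos: [0.6108, -0.0092, 0.2031]
orientation: [0.003, 0.668, 0.744, 0.003]
force: [1.5, 0.1, -0.2]
grip_width: 0.001
grip_force: 0.0
```

Call:
{"fn": "jog_arm", "kwargs": {"moves": [{"fingers": 0.0,"tx": 0,"ty": -0.04,"tz": 0,"wx": 0,"wy": 0,"wz": 0},{"fingers": 0.0,"tx": 0,"ty": 0,"tz": 0,"wx": 0,"wy": 0,"wz": 0}]}}

```text
t: 15.6
eef_pos: [0.6088, -0.0547, 0.1993]
orientation: [0.002, 0.671, 0.741, 0.0]
force: [0.4, 0.1, -0.3]
grip_width: -0.001
grip_force: 0.0
```

Run:
```python
from h import *
report(); f=dict(np.load('top.npz')); g=dict(np.load('scene.npz'))
a=cv2.resize(f['img'][140:250,140:250],(400,400),interpolation=cv2.INTER_CUBIC); b=cv2.resize(g['img'][110:220,250:360],(400,400),interpolation=cv2.INTER_CUBIC)
save(np.hstack([a,b]),'m3.png')
```

```text
15.6 [ 0.6088 -0.0547  0.1993] [ 0.4  0.1 -0.3]
top [481.9, -19.3, 57.8, 36.4, 84.0]
top [602.1, 132.6, 67.0, 36.3, 5.8]
scene [424.9, -23.9, 142.4, 93.9, 51.3]
scene [603.3, 133.2, 65.9, 38.8, 4.9]
tcp s,lat -219.7 -12.4
```

View pics/m3.png

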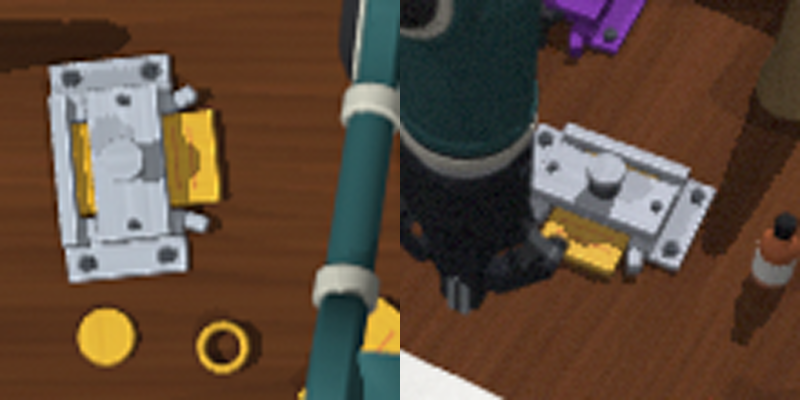

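The picture shows the plate through the lane: its front end meets the stop bar at crop (75,165), and about 36 mm is visible in front of the bridge, so the rear edge is at x = -50.9 mm. It is home, flat and square. The plunger cap is at (122,160). Now I go over it.

Call:
{"fn": "jog_arm", "kwargs": {"moves": [{"fingers": 0.0,"tx": -0.002,"ty": 0.046,"tz": 0,"wx": 0,"wy": 0,"wz": 0},{"fingers": 0.0,"tx": -0.002,"ty": 0.046,"tz": 0,"wx": 0,"wy": 0,"wz": 0},{"fingers": 0.0,"tx": -0.003,"ty": 0.046,"tz": -0.02,"wx": 0,"wy": 0,"wz": 0},{"fingers": 0.0,"tx": -0.003,"ty": 0.046,"tz": -0.03,"wx": 0,"wy": 0,"wz": 0},{"fingers": 0.0,"tx": -0.0016,"ty": 0.0457,"tz": -0.03,"wx": 0,"wy": 0,"wz": 0},{"fingers": 0.0,"tx": 0,"ty": 0,"tz": -0.02,"wx": 0,"wy": 0,"wz": 0},{"fingers": 0.0,"tx": 0,"ty": 0,"tz": 0,"wx": 0,"wy": 0,"wz": 0},{"fingers": 0.0,"tx": 0,"ty": 0,"tz": 0,"wx": 0,"wy": 0,"wz": 0}]}}

```text
t: 16.5
eef_pos: [0.596, 0.1723, 0.102]
orientation: [-0.001, 0.669, 0.743, -0.001]
force: [0.3, -0.1, 0.8]
grip_width: 0.002
grip_force: 0.0
```

Over the cap to within 3 mm, I trim the position and then descend: contact at about z = 0.071, full stroke at about 0.063.

Call:
{"fn": "jog_arm", "kwargs": {"moves": [{"fingers": 0.0,"tx": 0.0012,"ty": 0.0026,"tz": -0.015,"wx": 0,"wy": 0,"wz": 0},{"fingers": 0.0,"tx": 0,"ty": 0,"tz": -0.01,"wx": 0,"wy": 0,"wz": 0},{"fingers": 0.0,"tx": 0,"ty": 0,"tz": -0.004,"wx": 0,"wy": 0,"wz": 0},{"fingers": 0.0,"tx": 0,"ty": 0,"tz": -0.003,"wx": 0,"wy": 0,"wz": 0},{"fingers": 0.0,"tx": 0,"ty": 0,"tz": -0.002,"wx": 0,"wy": 0,"wz": 0},{"fingers": 0.0,"tx": 0,"ty": 0,"tz": -0.002,"wx": 0,"wy": 0,"wz": 0},{"fingers": 0.0,"tx": 0,"ty": 0,"tz": 0,"wx": 0,"wy": 0,"wz": 0}]}}

```text
t: 17.2
eef_pos: [0.5983, 0.174, 0.0671]
orientation: [0.0, 0.67, 0.743, -0.0]
force: [-2.6, -1.4, 4.0]
grip_width: 0.005
grip_force: 1.8
```

Call:
{"fn": "jog_arm", "kwargs": {"moves": [{"fingers": 0.0,"tx": 0,"ty": 0,"tz": -0.001,"wx": 0,"wy": 0,"wz": 0},{"fingers": 0.0,"tx": 0,"ty": 0,"tz": -0.001,"wx": 0,"wy": 0,"wz": 0},{"fingers": 0.0,"tx": 0,"ty": 0,"tz": 0,"wx": 0,"wy": 0,"wz": 0}]}}

```text
t: 17.5
eef_pos: [0.5985, 0.1742, 0.065]
orientation: [0.0, 0.67, 0.743, 0.0]
force: [-1.9, -3.2, 4.9]
grip_width: 0.001
grip_force: 2.2
```

Call:
{"fn": "jog_arm", "kwargs": {"moves": [{"fingers": 0.0,"tx": 0,"ty": 0,"tz": -0.001,"wx": 0,"wy": 0,"wz": 0},{"fingers": 0.0,"tx": 0,"ty": 0,"tz": -0.001,"wx": 0,"wy": 0,"wz": 0},{"fingers": 0.0,"tx": 0,"ty": 0,"tz": -0.001,"wx": 0,"wy": 0,"wz": 0},{"fingers": 0.0,"tx": 0,"ty": 0,"tz": 0,"wx": 0,"wy": 0,"wz": 0}]}}

```text
t: 17.9
eef_pos: [0.5985, 0.1743, 0.063]
orientation: [0.0, 0.67, 0.743, 0.0]
force: [-3.4, -3.9, 10.6]
grip_width: -0.002
grip_force: 5.5
```

Call:
{"fn": "jog_arm", "kwargs": {"moves": [{"fingers": 0.0,"tx": 0,"ty": 0,"tz": -0.001,"wx": 0,"wy": 0,"wz": 0},{"fingers": 0.0,"tx": 0,"ty": 0,"tz": -0.001,"wx": 0,"wy": 0,"wz": 0},{"fingers": 0.0,"tx": 0,"ty": 0,"tz": 0,"wx": 0,"wy": 0,"wz": 0},{"fingers": 0.0,"tx": 0,"ty": 0,"tz": 0,"wx": 0,"wy": 0,"wz": 0}]}}

```text
t: 18.3
eef_pos: [0.5987, 0.1743, 0.0629]
orientation: [0.0, 0.67, 0.743, 0.0]
force: [-7.6, -5.0, 20.7]
grip_width: -0.002
grip_force: 10.4
```

The plunger bottomed: z stays at 0.063 while the force climbs to 20 N. I release and withdraw.

Call:
{"fn": "jog_arm", "kwargs": {"moves": [{"fingers": 0.0,"tx": 0,"ty": 0,"tz": 0.004,"wx": 0,"wy": 0,"wz": 0},{"fingers": 0.0,"tx": 0,"ty": 0,"tz": 0.006,"wx": 0,"wy": 0,"wz": 0},{"fingers": 0.0,"tx": 0,"ty": 0,"tz": 0.02,"wx": 0,"wy": 0,"wz": 0},{"fingers": 0.0,"tx": 0,"ty": 0,"tz": 0.04,"wx": 0,"wy": 0,"wz": 0},{"fingers": 0.0,"tx": 0,"ty": -0.02,"tz": 0.05,"wx": 0,"wy": 0,"wz": 0},{"fingers": 0.0,"tx": 0,"ty": -0.05,"tz": 0.02,"wx": 0,"wy": 0,"wz": 0},{"fingers": 0.0,"tx": 0,"ty": -0.05,"tz": 0,"wx": 0,"wy": 0,"wz": 0},{"fingers": 0.0,"tx": 0,"ty": -0.05,"tz": 0,"wx": 0,"wy": 0,"wz": 0}]}}

```text
t: 19.1
eef_pos: [0.5989, 0.0088, 0.1958]
orientation: [0.001, 0.669, 0.743, 0.001]
force: [1.0, -0.4, 0.2]
grip_width: -0.0
grip_force: 0.0
```

Call:
{"fn": "jog_arm", "kwargs": {"moves": [{"fingers": 0.0,"tx": 0,"ty": -0.04,"tz": 0,"wx": 0,"wy": 0,"wz": 0},{"fingers": 0.0,"tx": 0,"ty": 0,"tz": 0,"wx": 0,"wy": 0,"wz": 0},{"fingers": 0.0,"tx": 0,"ty": 0,"tz": 0,"wx": 0,"wy": 0,"wz": 0}]}}

```text
t: 19.4
eef_pos: [0.598, -0.031, 0.194]
orientation: [-0.001, 0.671, 0.742, 0.0]
force: [1.0, 0.5, -0.4]
grip_width: -0.001
grip_force: 0.0
```

Run:
```python
from h import *
report(); f=dict(np.load('top.npz'))
vv,uu=np.mgrid[145:230,145:210]; P=world(f,uu,vv); z=P[...,2]; k=(z>.04)&(z<.07); print('cap z',k.sum(),np.median(z[k]))
g=dict(np.load('scene.npz'))
save(np.hstack([cv2.resize(f['img'][100:290,100:290],(400,400),interpolation=cv2.INTER_CUBIC),cv2.resize(g['img'][110:220,250:360],(400,400),interpolation=cv2.INTER_CUBIC)]),'end.png')
```

```text
19.4 [ 0.598 -0.031  0.194] [ 1.   0.5 -0.4]
top [471.4, -19.6, 121.5, 60.0, 84.9]
top [602.1, 132.6, 67.0, 36.3, 5.8]
scene [424.9, -23.9, 142.4, 94.0, 51.3]
tcp s,lat -195.0 -20.7
cap z 115 0.051209264422668044
```

View pics/end.png

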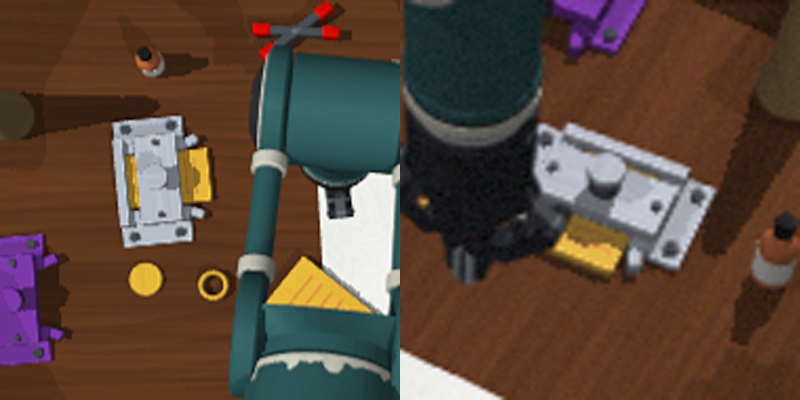

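The plate at crop (195,178) is still home, the plunger cap at (158,178) is back up at 51 mm, and the bystanders in view have not moved. I hand in.

```bash
python3 -c "
from h import *
print(close_job())"
```

```text
the job is handed in; nothing more can be done
None
```

The 100 x 64 mm plate was pushed flat under the bridge until it was home against the stop (rear edge measured within about 1 mm), the plunger was pressed fully down and sprang back up, and the job was handed in at about 19.5 s.

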